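Unmould a pie from its loose-based tin over a slim jar

TASK

Get the little pie out of its loose-based tin: set the tin centrally over the slim spice jar, so that the jar pushes the base up through the ring and the ring drops down round the jar to the worktop. Then take the pie, still on its base, off the jar from above and set it wholly on the steel tray. Keep the pie upright throughout, and leave the jar standing with the ring lying flat round it.

Things in the scene. Friction and masses are not known exactly. Their poses are not given: they have to be found in the camera images.
- tin_mid (a point): The tin's ring: a plain round steel ring 68 mm across outside and 34 mm high, 63 mm across inside, with a 3 mm thick lip turned inward at its foot that leaves a round opening 53 mm wide. It is loose on the worktop and may be gripped across its outside. This point is on its axis, half-way up (17 mm above its foot); z is up along the axis. Mass about 0.1 kg.
- pie_mid (a point): The pie: a stiff round pastry case 56 mm across on a loose steel base disc 60 mm across and 3 mm thick, together 27 mm high, one rigid piece of about 0.12 kg. At first it sits inside the ring, the base resting loosely on the lip and the top 4 mm below the ring's rim. This point is on its axis, half-way up (13.5 mm above the underside of the base); z is up.
- slim_jar: The slim spice jar with a flat dark cap, 41 mm across and 105 mm tall, standing loose, about 0.2 kg: the only one of the three upright containers (the others are a 75 mm wide food tin and a 65 mm wide squat jar with a black lid) that passes through the opening of the ring. Origin: centre of its underside; z up.
- tray: A flat pale steel tray with rounded corners, 160 mm (its x) by 200 mm (its y), 4 mm thick, lying on the worktop. Origin: centre of its underside; z up.
There are look-alikes about, which are no part of the job. Leave any green look-alike of the slim_jar alone. Leave any black look-alike of the part that bears pie_mid alone.

How it is judged:
By the outcome, as a careful person would: the job done as asked, in the order asked, and still so for the second after the job is handed in, with the robot touching nothing.
It also fails if it takes over 45 s, if anything falls off the work surface, if the arm or the gripper's body presses on something with over 40 N, if the wrist force passes 120 N, or if a joint passes its speed limit or range.

ROBOT

A 7-joint arm with a two-finger parallel gripper is mounted at the origin on the work surface; the furniture and walls round the work are solid. World frame = base frame: x ahead of the robot, y to its left, z up, the work surface at z = 0. Lengths are in m, angles in rad, forces in N, time in s.
With the tool pointing down it reaches from about 0.4 to 0.85 m from the base axis. Payload 10.4 kg.
Tool frame: the origin (TCP) lies on the centre line of the jaws, within the pads' length; the fingertips stand 8 mm ahead of it and the grasp point (between the pads) lies 11 mm behind it (r.finger_overhang is the distance from the TCP to the fingertips, in m); z points along the fingers, y is the line along which they close (so a half turn about z gives the same grasp; the last joint's range is limited). The gripper opens to 87 mm and grips with 3 to 60 N. Pads are 19 mm wide; open, the fingers measure 117 mm over their backs; the gripper's body (75 mm by 190 mm) begins 51 mm behind the grasp point.
Start: joints at [1.275, 0.332, -0.065, 1.46, 0.022, 1.35, -0.088], TCP at [0.168, -0.602, 0.231] pointing down, gripper open.
Joint ranges: [-2.6, 2.6], [-0.5, 2.12], [-1.47, 1.34], [0.16, 2.42], [-1.27, 4.41], [0.06, 2.06], [-2.6, 2.6]. Speed limits (rad/s): [2.22, 2.22, 2.79, 2.79, 3.14, 3.14, 3.14].

INTERFACE

Orientations are given as a unit quaternion [x, y, z, w].
In Python, from bench import r, vision gives the robot as it stands.
- The arm moves only by the tool drive_tool, never from a script. Its argument "series" is a list of rows, each a list of 2 entries, a list of its own where there are three numbers: the shift along the world's x, y, z in cm, then the turn about the world's z in degrees. A call has exactly 10 rows; each row shifts and turns the commanded pose from where the row before left it; what a row does not reach is not made up. A row lasts 1/8 s, in which the tool goes at most 62.5 mm and 10.7 degrees, less where a joint would pass 70% of its speed; a pose out of reach is approached as far as the arm can. A call with a gripper value outside its range is refused whole. "hand" is the closure, from 0 (fully open) to 1 (shut), set as the call begins (left out, the last holds). The fingers move at their own pace and stop on an object; "newtons" is the grip in N (left out, the last holds). Time passes only in rows, so rows that do not move let the fingers close, or fill a call up. It gives the time, the measured TCP pose, the force, the opening and the grip force at its end, in the units of the state.
- r.read_state(): the state, without advancing time (a new reading comes with each control period).
- vision.camera(name): name is "scene" or "side" or "wrist"; returns a dict with "color" (400x640x3 uint8, red, green, blue), "intrinsics" (3x3 intrinsics, pixels), "R" (3x3) and "t" (3): a world point X has camera coordinates R X + t; the wrist camera has in their place "mount" (4x4, takes a point from camera to tool coordinates, whose origin is the TCP and whose axes are the flange's). Camera axes: x right, y down, z forward; pixel columns grow to the right and rows downward; lengths in m; the calibration is good to about 2 mm. A picture is of the moment at which its call begins: read the wrist's pose just before it. There is no depth.
- r.close_job(): hands the job in; it is judged then, once.
The state is a dict: "time": time; "joint_positions": joint angles; "joint_vel": joint speeds; "joint_torque": joint torques, N m; "ee_pos": TCP position; "eef_rot": TCP orientation; "ft_force": force on the tool from outside, world axes, zero at the start; "torque": the same for the moment, N m; "width": finger opening in m; "grip_force": force on a finger pad.
Only numpy, scipy, OpenCV 4.12 (cv2) and the standard library are available. Lean on these libraries where they do the work, as an engineer would, in place of code of your own. Each camera call takes 0.05 s, during which the arm holds its last target. There are 200 camera calls.

## Working session

There is one attempt and no reset: what is moved stays moved. The work goes in short steps, Python scripts to look and compute and a tool call to move; the robot and the scene stay as the last step left them, time stands still between calls to the robot, and variables do not carry over. Pictures are saved under pics/ and viewed, at most 10 in all, crops included, and the job is handed in when it is done.

Besides the shell and the picture viewer there is one more tool, called after "Call:" as name([rows], argument=value, ...), one row to a line, values as JSON. drive_tool: Moves the arm, as the interface text tells. Its arguments: {"type":"object","properties":{"series":{"type":"array"},"hand":{"type":"number"},"newtons":{"type":"number"}},"required":["series"]}

```bash
mkdir -p pics; cat > h.py <<'E'
import numpy as np, cv2
from bench import r, vision
from scipy.spatial.transform import Rotation as Ro
def cam(n):
    s=r.read_state(); c=vision.camera(n)
    K=np.array(c["intrinsics"])
    if n=="wrist":
        M=np.array(c["mount"]); R=Ro.from_quat(s["eef_rot"]).as_matrix()
        Rc=R@M[:3,:3]; o=R@M[:3,3]+s["ee_pos"]
    else:
        Rc=np.array(c["R"]).T; o=-Rc@np.array(c["t"])
    return c["color"],K,Rc,o
def ray(K,Rc,o,u,v,z):
    d=Rc@np.linalg.inv(K)@[u,v,1]; return o+d*(z-o[2])/d[2]
def proj(K,Rc,o,X):
    p=K@(Rc.T@(np.array(X)-o)); return p[:2]/p[2]
def save(n,im): cv2.imwrite("pics/"+n,im[...,::-1])
E
python3 - <<'E'
from h import *
ims=[]
for n in["scene","side"]:
    im,K,Rc,o=cam(n); save(n+"0.png",im); print(n,K.round(1).tolist(),o.round(3),Rc[:,2].round(2))
s=r.read_state();print(s)
E
```

```text
scene [[487.5, 0.0, 317.8], [0.0, 487.5, 201.4], [0.0, 0.0, 1.0]] [0.049 0.6   0.535] [ 0.41 -0.77 -0.49]
side [[468.6, 0.0, 318.0], [0.0, 468.6, 195.0], [0.0, 0.0, 1.0]] [-0.037 -0.876  0.401] [ 0.52  0.77 -0.36]
{'time': 0.1, 'joint_positions': array([ 1.27538356,  0.33282632, -0.06473695,  1.46083041,  0.02157685,
        1.34991331, -0.08848792]), 'joint_vel': array([-0.00166689, -0.00261658, -0.00019331, -0.00036033,  0.00013336,
        0.00054786, -0.00016098]), 'joint_torque': array([ 1.56773731e-03, -6.24542642e+01,  2.46724760e-02, -3.90721393e+01,
       -6.13035215e-02,  3.64562776e-02,  1.04225835e-04]), 'ee_pos': array([ 0.16833742, -0.60155874,  0.22983542]), 'eef_rot': array([ 9.90706743e-01,  1.36013739e-01, -9.84339659e-05, -6.33988309e-04]), 'ft_force': array([-0.37042816, -1.26599519,  0.14921719]), 'torque': array([-0.02965443,  0.02347666, -0.07080187]), 'grip_force': 0.0, 'width': 0.08712264363695672}
```

View pics/scene0.png

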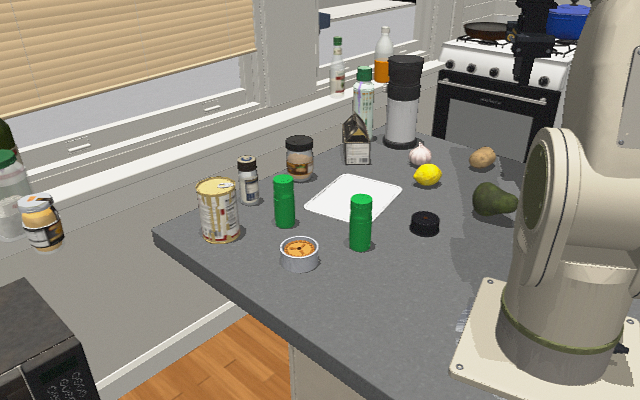

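View pics/side0.png

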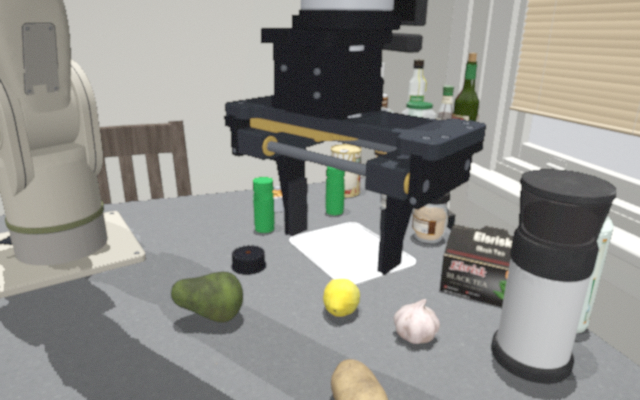

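The scene view shows the tin with the pie at (300,253). Candidate jars are the white one with a dark cap at (248,180), green at (284,202) and green at (360,222). The slim jar is the white-bodied one with the dark cap, because the green ones are look-alikes. The pie is the orange one in the steel ring, and the black disc at (425,223) is its look-alike. I'll confirm this in a crop and take measurements.

```bash
python3 - <<'E'
from h import *
im,K,Rc,o=cam("scene")
crop=im[140:290,180:380]; save("crop1.png",cv2.resize(crop,(800,600),interpolation=cv2.INTER_CUBIC))
hsv=cv2.cvtColor(im,cv2.COLOR_RGB2HSV)
def blobs(m,name,z,amin=60):
    n,l,st,ce=cv2.connectedComponentsWithStats(m.astype(np.uint8))
    for i in range(1,n):
        if st[i,4]>amin: print(name,st[i].tolist(),ce[i].round(1),ray(K,Rc,o,*ce[i],z).round(4))
g=(hsv[...,0]>50)&(hsv[...,0]<75)&(hsv[...,1]>180)
blobs(g,"green",.05)
w=(hsv[...,1]<40)&(hsv[...,2]>205); w[:170]=0;w[225:]=0;w[:,:300]=0;w[:,410:]=0
blobs(w,"tray",.004,300)
n,l,st,ce=cv2.connectedComponentsWithStats(w.astype(np.uint8));i=1+np.argmax(st[1:,4])
c=cv2.findContours((l==i).astype(np.uint8),0,1)[0][0][:,0]
P=np.array([ray(K,Rc,o,*p,.004)[:2] for p in c])
print("tray rect",cv2.minAreaRect((P*1000).astype(np.float32)))
p=(hsv[...,0]<22)&(hsv[...,1]>120); p[:235]=0;p[285:]=0;p[:,:275]=0;p[:,325:]=0
blobs(p,"pie",.030)
b=im.max(2)<60; b[:225]=b[:225]; blobs(b[140:290,180:460],"(crop)black",.1,30)
E
```

```text
green [274, 175, 21, 53, 774] [283.7 199.3] [ 0.5227 -0.1307  0.05  ]
green [350, 194, 22, 58, 898] [360.4 220.5] [ 0.3508 -0.1273  0.05  ]
tray [304, 174, 98, 48, 2373] [351.6 196.1] [ 0.4393 -0.2828  0.004 ]
tray rect ((433.0772705078125, -281.66925048828125), (199.71636962890625, 159.44297790527344), 87.17218780517578)
pie [284, 240, 31, 17, 390] [299. 248.] [ 0.4234 -0.02    0.03  ]
(crop)black [106, 1, 27, 11, 181] [119.1   6.8] [ 2.7053 -1.7029  0.1   ]
(crop)black [167, 0, 21, 2, 41] [177.    0.5] [ 2.5759 -2.0876  0.1   ]
(crop)black [203, 0, 34, 10, 177] [220.5   5.2] [ 2.161  -2.0311  0.1   ]
(crop)black [58, 20, 19, 12, 155] [67.  26.2] [ 2.4075 -1.092   0.1   ]
(crop)black [230, 71, 29, 26, 615] [244.5  84. ] [ 0.978  -0.6379  0.1   ]
```

View pics/crop1.png

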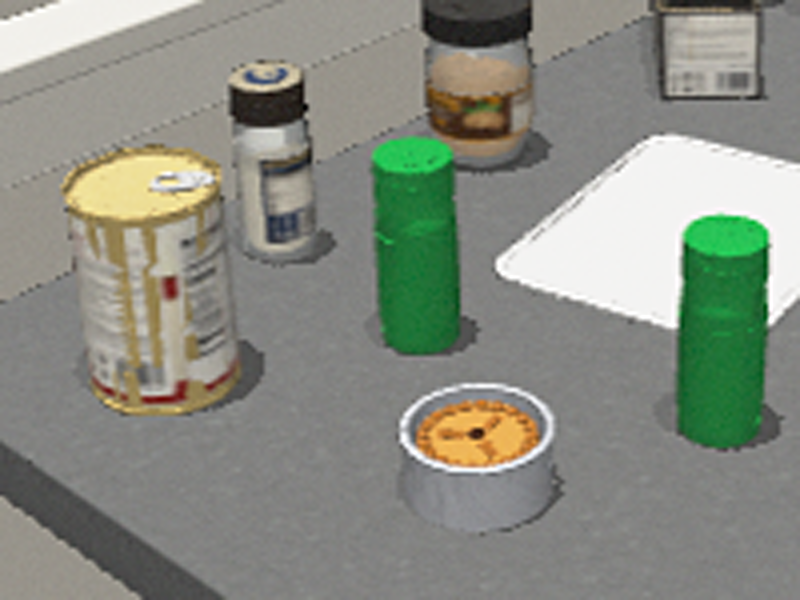

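The crop shows the white spice jar with the dark cap at scene (247,159), the food tin on its left, the squat jar behind it, two green jars, and the tin with pie at (299,247). The white jar is the one. Next I'll work out positions of the rim, jar top and neighbours.

```bash
python3 - <<'E'
from h import *
im,K,Rc,o=cam("scene")
P=lambda n,u,v,z:print(n,ray(K,Rc,o,u,v,z).round(4))
for u,v in[(280,247),(318.5,247),(299.2,236),(299.2,258)]:P("rim",u,v,.034)
for u,v in[(237.2,159),(256.3,159),(246.8,155),(246.8,163.5)]:P("jartop",u,v,.105)
P("jar foot front",250,205.5,0)
P("foodtin foot front",223,242.5,0);P("foodtin foot left",203,235,0);P("foodtin foot right",240,233,0)
for z in(.1,.11,.12):P("foodtin top c",215.5,187,z)
for u in (287,313):P("squat top",u,142,.085)
P("squat foot",300,181.5,0)
P("counter/wall edge at",255,185,0);P("wall edge",180,214,0);P("wall2",330,151,0)
P("mill foot",401,147,0);P("box",357,164,0);P("lemon",427,185,0)
# green jar heights
P("g1 foot",284,228,0);P("g1 top",284,179,.105);P("g2 foot",360.5,251,0);P("g2top",361,199,.105)
im,K,Rc,o=cam("side")
P=lambda n,u,v,z:print("side",n,ray(K,Rc,o,u,v,z).round(4))
P("mill foot",537,375,0);P("tray c",351,249,.004)
x=r.read_state();print(Ro.from_quat(x["eef_rot"]).as_matrix().round(3).tolist())
im,K,Rc,o=cam("wrist");print("wrist",K[0,0],o-x["ee_pos"],Rc.round(2).tolist())
E
```

```text
rim [ 0.4522 -0.0021  0.034 ]
rim [ 0.3909 -0.034   0.034 ]
rim [ 0.4394 -0.0489  0.034 ]
rim [0.405  0.0108 0.034 ]
jartop [ 0.6492 -0.1524  0.105 ]
jartop [ 0.613  -0.1709  0.105 ]
jartop [ 0.6431 -0.1788  0.105 ]
jartop [ 0.6178 -0.1431  0.105 ]
jar foot front [ 0.623  -0.1481  0.    ]
foodtin foot front [ 0.5863 -0.0048  0.    ]
foodtin foot left [ 0.6383 -0.0076  0.    ]
foodtin foot right [ 0.5769 -0.0476  0.    ]
foodtin top c [ 0.616  -0.0367  0.1   ]
foodtin top c [ 0.603  -0.0221  0.11  ]
foodtin top c [ 0.5899 -0.0074  0.12  ]
squat top [ 0.6292 -0.3216  0.085 ]
squat top [ 0.5736 -0.3498  0.085 ]
squat foot [ 0.5827 -0.2988  0.    ]
counter/wall edge at [ 0.6689 -0.2341  0.    ]
wall edge [ 0.7356 -0.049   0.    ]
wall2 [ 0.6009 -0.4943  0.    ]
mill foot [ 0.4382 -0.6081  0.    ]
box [ 0.5013 -0.4516  0.    ]
lemon [ 0.3066 -0.4203  0.    ]
g1 foot [ 0.5082 -0.1041  0.    ]
g1 top [ 0.5112 -0.1175  0.105 ]
g2 foot [ 0.3375 -0.1019  0.    ]
g2top [ 0.3453 -0.1129  0.105 ]
side mill foot [ 0.4332 -0.6514 -0.    ]
side tray c [ 0.4379 -0.2783  0.004 ]
[[0.963, 0.269, -0.0], [0.269, -0.963, 0.001], [-0.0, -0.001, -1.0]]
wrist 277.75334709991773 [0.06748143 0.01985217 0.15396827] [[0.27, -0.93, -0.24], [-0.96, -0.26, -0.07], [-0.0, 0.25, -0.97]]
```

Call:
drive_tool([
  [[2.3,4.0,0.5],0],
  [[2.3,4.0,0.5],0],
  [[2.3,4.0,0.5],0],
  [[2.3,4.0,0],0],
  [[2.3,4.0,0],0],
  [[2.3,4.0,0],0],
  [[2.3,4.0,0],0],
  [[2.3,4.0,0],0],
  [[2.3,4.0,0],0],
  [[2.3,4.0,0],0],
], hand=0)

```text
time: 1.55
ee_pos: [0.399, -0.2006, 0.2458]
eef_rot: [0.991, 0.136, 0.0, 0.0]
ft_force: [-0.1, -0.2, -0.2]
width: 0.0868
grip_force: 0.0
```

Call:
drive_tool([
  [[1.0,4.0,0],0],
  [[1.0,4.0,0],0],
  [[0.4,4.0,-2],0],
  [[0,4.0,-3],0],
  [[0,2.4,-3],0],
  [[0,0,-3],0],
  [[0,0,-2],0],
  [[0,0,0],0],
  [[0,0,0],0],
  [[0,0,0],0],
])

```text
time: 2.8
ee_pos: [0.423, -0.0181, 0.1165]
eef_rot: [0.991, 0.136, 0.001, 0.0]
ft_force: [-0.1, -0.1, 0.4]
width: 0.0868
grip_force: 0.0
```

```bash
python3 - <<'E'
from h import *
s=r.read_state();im,K,Rc,o=cam("wrist"); save("w1.png",im); print(s["ee_pos"])
t=s["ee_pos"].copy(); 
for z in(.034,.03): print(proj(K,Rc,o,[t[0],t[1],z]))
hsv=cv2.cvtColor(im,cv2.COLOR_RGB2HSV)
p=((hsv[...,0]<22)&(hsv[...,1]>110)).astype(np.uint8)
p=cv2.morphologyEx(p,cv2.MORPH_CLOSE,np.ones((9,9)))
c=max(cv2.findContours(p,0,1)[0],key=cv2.contourArea)
P=np.array([ray(K,Rc,o,*q,.030)[:2] for q in c[:,0]]).astype(np.float32)*1000
print(cv2.contourArea(c),cv2.boundingRect(c),cv2.minEnclosingCircle(P))
E
```

```text
[ 0.42302314 -0.0180552   0.11650578]
[320.92099584 209.58278095]
[320.90131043 208.32156038]
39581.0 (0, 0, 267, 228) ((456.6738586425781, 138.593994140625), 133.8911590576172)
```

View pics/w1.png

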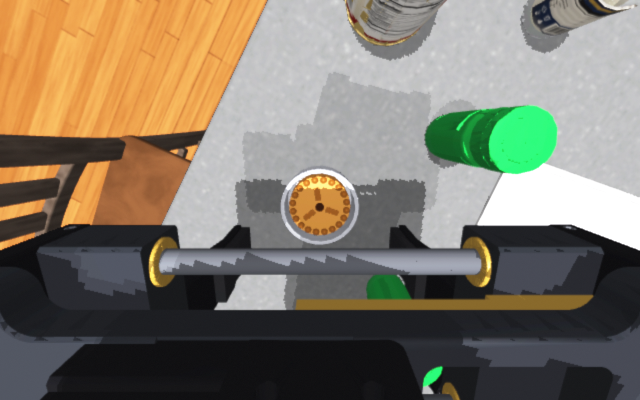

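The wrist view shows the tin at about (319,206), very near the projected tool axis at (321,209), and both green jars clear of the fingers. I'll refine the centre.

```bash
python3 - <<'E'
from h import *
s=r.read_state();im,K,Rc,o=cam("wrist")
hsv=cv2.cvtColor(im,cv2.COLOR_RGB2HSV)
w=((hsv[...,1]>90)&(hsv[...,0]<25)).astype(np.uint8); w[:,:270]=0;w[:,370:]=0;w[:160]=0;w[245:]=0
w=cv2.morphologyEx(w,cv2.MORPH_CLOSE,np.ones((9,9)))
c=max(cv2.findContours(w,0,1)[0],key=cv2.contourArea)
P=np.array([ray(K,Rc,o,*q,.030)[:2] for q in c[:,0]]).astype(np.float32)*1000
print(cv2.boundingRect(c),cv2.minEnclosingCircle(P),cv2.fitEllipse(P))
for g in ([.345,-.12],[.513,-.12]):
  print(proj(K,Rc,o,[*g,.1]))
print(ray(K,Rc,o,533,139,.105))
E
```

```text
(289, 174, 61, 61) ((425.7020263671875, -15.670259475708008), 28.644912719726562) ((425.48309326171875, -15.692249298095703), (53.79439163208008, 56.469886779785156), 105.35637664794922)
[423.94497347 365.71394485]
[524.36992915 146.66639953]
[ 0.51769358 -0.11928915  0.105     ]
```

Call:
drive_tool([
  [[0.2,0.2,0],0],
  [[0,0,-2],0],
  [[0,0,-2.5],0],
  [[0,0,-2.5],0],
  [[0,0,-1.5],0],
  [[0,0,-1.0],0],
  [[0,0,-0.5],0],
  [[0,0,0],0],
  [[0,0,0],0],
  [[0,0,0],0],
])

```text
time: 4.15
ee_pos: [0.4247, -0.016, 0.016]
eef_rot: [0.991, 0.136, 0.0, 0.0]
ft_force: [-0.8, 0.2, -0.2]
width: 0.0868
grip_force: 0.0
```

Call:
drive_tool([
  [[0,0,0],0],
  [[0,0,0],0],
  [[0,0,0],0],
  [[0,0,0],0],
  [[0,0,0],0],
  [[0,0,0],0],
  [[0,0,0],0],
  [[0,0,0],0],
  [[0,0,0],0],
  [[0,0,0],0],
], hand=1, newtons=20)

```text
time: 5.4
ee_pos: [0.4244, -0.016, 0.0156]
eef_rot: [0.991, 0.136, 0.0, 0.0]
ft_force: [-0.4, -2.3, 3.4]
width: 0.0683
grip_force: 20.0
```

Call:
drive_tool([
  [[0,0,0.8],0],
  [[0,0,1.6],0],
  [[0,0,2.5],0],
  [[0,0,2.5],0],
  [[0,0,2.5],0],
  [[0,0,2.5],0],
  [[0,0,2.0],0],
  [[0,0,1.2],0],
  [[0,0,0.4],0],
  [[0,0,0],0],
])

```text
time: 6.65
ee_pos: [0.4242, -0.0159, 0.1754]
eef_rot: [0.991, 0.136, -0.0, -0.0]
ft_force: [-0.4, 0.2, -2.1]
width: 0.0682
grip_force: 20.0
```

Call:
drive_tool([
  [[0.5,-0.4,0],-2],
  [[1.2,-0.9,0],-3],
  [[1.6,-1.2,0],-4],
  [[2.0,-1.4,0],-5],
  [[2.0,-1.4,0],-5],
  [[2.0,-1.4,0],-5],
  [[1.6,-1.2,0],-4],
  [[0.8,-0.6,0],-2],
  [[0,0,0],0],
  [[0,0,0],0],
])

```text
time: 7.9
ee_pos: [0.541, -0.1003, 0.1754]
eef_rot: [0.992, -0.124, -0.0, -0.0]
ft_force: [-0.1, -0.3, -1.7]
width: 0.0682
grip_force: 20.0
```

```bash
python3 - <<'E'
from h import *
im,K,Rc,o=cam("wrist");save("w2.png",im); s=r.read_state();print(s["ee_pos"],s["width"])
print(proj(K,Rc,o,[.631,-.161,.105]),o, proj(K,Rc,o,s["ee_pos"]+[0,0,.018]))
E
```

```text
[ 0.5410047  -0.10033103  0.17558148] 0.06845578031265391
[370.7016521   82.58558814] [ 0.60892701 -0.11596665  0.32936822] [322.75525856 261.55790116]
```

View pics/w2.png

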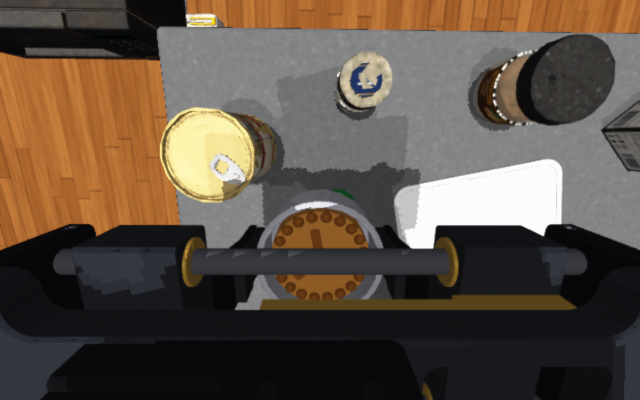

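The wrist view shows the jar cap at about (366,80) and the pie held level in its ring at about (321,255). The food tin is at (205,155), clear of the route. Now an accurate jar centre.

```bash
python3 - <<'E'
from h import *
im,K,Rc,o=cam("wrist")
c=im[35:125,320:410].astype(int); hsv=cv2.cvtColor(im,cv2.COLOR_RGB2HSV)[35:125,320:410]
m=((hsv[...,1]>25)&(c.max(2)>70)).astype(np.uint8)
m=cv2.morphologyEx(cv2.morphologyEx(m,cv2.MORPH_OPEN,np.ones((3,3))),cv2.MORPH_CLOSE,np.ones((7,7)))
k=max(cv2.findContours(m,0,1)[0],key=cv2.contourArea)[:,0]+[320,35]
k=cv2.convexHull(k)[:,0]
print(cv2.boundingRect(k)); P=np.array([ray(K,Rc,o,*q,.105)[:2] for q in k]).astype(np.float32)*1000
print(cv2.minEnclosingCircle(P),cv2.fitEllipse(P))
E
```

```text
(337, 52, 55, 56)
((633.5423583984375, -155.02841186523438), 22.495882034301758) ((633.3119506835938, -156.34701538085938), (38.474456787109375, 43.41914749145508), 14.365645408630371)
```

Call:
drive_tool([
  [[0.6,-0.4,0],0],
  [[1.2,-0.8,0],0],
  [[1.8,-1.1,0],0],
  [[2.0,-1.2,0],0],
  [[1.7,-1.1,0],0],
  [[1.2,-0.8,-1.0],0],
  [[0.5,-0.3,-1.5],0],
  [[0.1,-0.1,-1.0],0],
  [[0,0,0],0],
  [[0,0,0],0],
])

```text
time: 9.25
ee_pos: [0.6324, -0.1586, 0.141]
eef_rot: [0.992, -0.125, 0.0, 0.0]
ft_force: [-0.1, 0.9, -1.9]
width: 0.0685
grip_force: 20.0
```

```bash
python3 - <<'E'
from h import *
a=[]
for n,f in(("scene",4),("side",4)):
    im,K,Rc,o=cam(n); t=r.read_state()["ee_pos"]
    print(n,t,proj(K,Rc,o,t),proj(K,Rc,o,[t[0],t[1],.105]),proj(K,Rc,o,[*t[:2],t[2]-.016]))
    u,v=proj(K,Rc,o,[*t[:2],.1]).astype(int)
    c=im[v-65:v+65,u-50:u+50]; print(u-50,v-65); a.append(cv2.resize(c,(400,520),interpolation=cv2.INTER_CUBIC))
save("p3.png",np.hstack(a))
E
```

```text
scene [ 0.6325596  -0.15869938  0.14129906] [243.951607   143.49383098] [245.37178724 159.38243068] [244.58370479 150.56557339]
195 96
side [ 0.63259141 -0.15876327  0.14134525] [391.80545945 146.36223036] [390.69539757 162.72044489] [391.31322789 153.61590665]
340 99
```

View pics/p3.png

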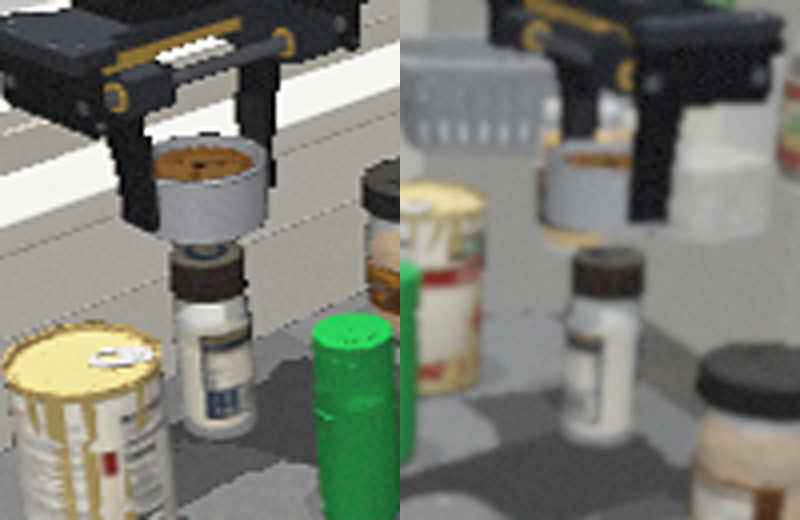

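The scene view shows the ring about over the jar (cap mid at crop x 207, pie vent at crop x 202). The side view shows the ring about 2 mm left of the cap (608,270). I'll make a small correction and then lower.

Call:
drive_tool([
  [[0.1,-0.05,0],0],
  [[0,0,-0.8],0],
  [[0,0,-0.8],0],
  [[0,0,-0.5],0],
  [[0,0,-0.4],0],
  [[0,0,-0.4],0],
  [[0,0,-0.5],0],
  [[0,0,-0.3],0],
  [[0,0,0],0],
  [[0,0,0],0],
])

```text
time: 10.6
ee_pos: [0.6335, -0.1594, 0.1038]
eef_rot: [0.992, -0.125, 0.0, 0.0]
ft_force: [0.2, 0.6, -0.6]
width: 0.0686
grip_force: 20.0
```

```bash
python3 - <<'E'
from h import *
a=[]
for n in("scene","side"):
    im,K,Rc,o=cam(n); t=r.read_state()["ee_pos"]
    u,v=proj(K,Rc,o,[*t[:2],.1]).astype(int)
    c=im[v-65:v+65,u-50:u+50]; a.append(cv2.resize(c,(400,520),interpolation=cv2.INTER_CUBIC))
s=r.read_state();print(s["ee_pos"],s["ft_force"],s["torque"]);save("p4.png",np.hstack(a))
E
```

```text
[ 0.63355272 -0.15941814  0.10381227] [ 0.1889431   0.077162   -1.64044388] [ 0.10601855  0.05548678 -0.00484025]
```

View pics/p4.png

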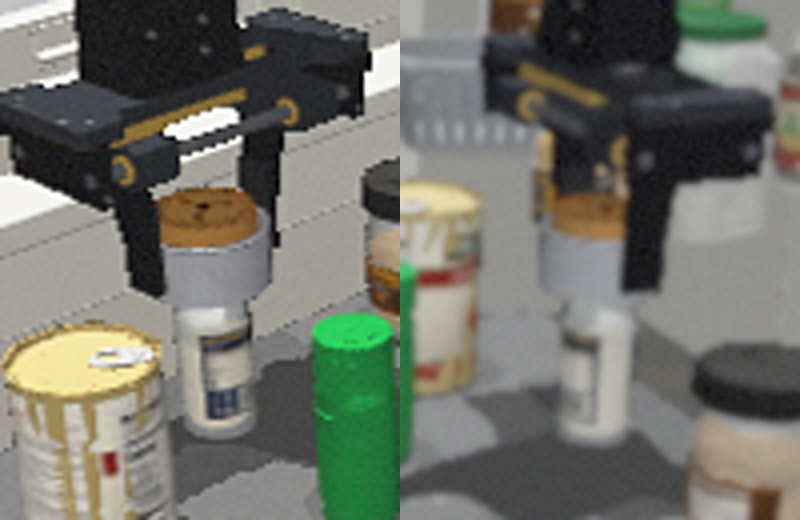

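Both views show the pie rising level through the ring (scene crop (205,205)) on the jar. I'll lower further, then release.

Call:
drive_tool([
  [[0,0,-0.5],0],
  [[0,0,-0.5],0],
  [[0,0,-0.5],0],
  [[0,0,-0.4],0],
  [[0,0,-0.4],0],
  [[0,0,-0.2],0],
  [[0,0,0],0],
  [[0,0,0],0],
  [[0,0,0],0],
  [[0,0,0],0],
])

```text
time: 11.95
ee_pos: [0.6335, -0.1594, 0.0787]
eef_rot: [0.992, -0.125, 0.0, 0.0]
ft_force: [-0.5, 0.6, -0.9]
width: 0.0681
grip_force: 20.0
```

Call:
drive_tool([
  [[0,0,0],0],
  [[0,0,0],0],
  [[0,0,0],0],
  [[0,0,0],0],
  [[0,0,0],0],
  [[0,0,0],0],
  [[0,0,0],0],
  [[0,0,0],0],
  [[0,0,0],0],
  [[0,0,0],0],
], hand=0)

```text
time: 13.2
ee_pos: [0.6334, -0.1594, 0.0786]
eef_rot: [0.992, -0.125, 0.0, 0.0]
ft_force: [0.8, -0.2, -0.1]
width: 0.0872
grip_force: 0.0
```

```bash
python3 - <<'E'
from h import *
a=[]
for n in("scene","side"):
    im,K,Rc,o=cam(n); t=r.read_state()["ee_pos"]
    u,v=proj(K,Rc,o,[*t[:2],.08]).astype(int)
    print(n,u-50,v-65,proj(K,Rc,o,[*t[:2],.132]),proj(K,Rc,o,[*t[:2],.034]))
    c=im[v-65:v+65,u-50:u+50]; a.append(cv2.resize(c,(400,520),interpolation=cv2.INTER_CUBIC))
s=r.read_state();print(s["ee_pos"],s["ft_force"],s["width"]);save("p5.png",np.hstack(a))
E
```

```text
scene 196 104 [244.1797732  147.42297971] [247.87522465 188.70465901]
side 340 108 [392.0154055  150.62733083] [389.08849718 193.50926848]
[ 0.63340333 -0.15943548  0.07854754] [ 0.90765721 -0.04395923 -0.02545304] 0.08679084785401735
```

View pics/p5.png

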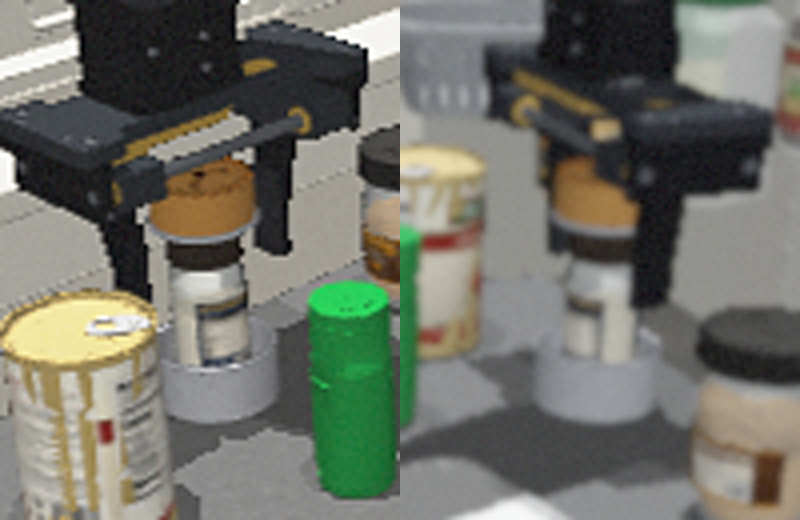

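The pie sits level on the jar and the ring lies flat round the jar on the worktop. Next I raise the open gripper to the pastry and grip it above the base.

Call:
drive_tool([
  [[0,0,0.5],0],
  [[0,0,1.0],0],
  [[0,0,1.2],0],
  [[0,0,0.9],0],
  [[0,0,0.4],0],
  [[0,0,0],0],
  [[0,0,0],0],
  [[0,0,0],0],
  [[0,0,0],0],
  [[0,0,0],0],
])

```text
time: 14.55
ee_pos: [0.6334, -0.1594, 0.1185]
eef_rot: [0.992, -0.125, -0.0, 0.0]
ft_force: [0.2, 0.0, -0.7]
width: 0.087
grip_force: 0.0
```

Call:
drive_tool([
  [[0,0,0],0],
  [[0,0,0],0],
  [[0,0,0],0],
  [[0,0,0],0],
  [[0,0,0],0],
  [[0,0,0],0],
  [[0,0,0],0],
  [[0,0,0],0],
  [[0,0,0],0],
  [[0,0,0],0],
], hand=1, newtons=12)

```text
time: 15.8
ee_pos: [0.6334, -0.1594, 0.1185]
eef_rot: [0.992, -0.125, -0.0, 0.0]
ft_force: [-1.3, 0.6, 0.6]
width: 0.0555
grip_force: 12.0
```

Call:
drive_tool([
  [[0,0,0.3],0],
  [[0,0,0.8],0],
  [[0,0,1.4],0],
  [[0,0,1.8],0],
  [[0,0,1.8],0],
  [[0,0,1.2],0],
  [[0,0,0.6],0],
  [[0,0,0.1],0],
  [[0,0,0],0],
  [[0,0,0],0],
])

```text
time: 17.05
ee_pos: [0.6332, -0.1594, 0.198]
eef_rot: [0.992, -0.125, -0.0, -0.0]
ft_force: [0.3, -1.6, -0.4]
width: 0.0555
grip_force: 12.0
```

Call:
drive_tool([
  [[-0.7,-0.4,0],0],
  [[-1.6,-1.0,0],0],
  [[-2.4,-1.5,0],0],
  [[-3.0,-1.8,0],0],
  [[-3.2,-2.0,0],0],
  [[-3.2,-2.0,0],0],
  [[-2.6,-1.6,0],0],
  [[-1.9,-1.1,0],0],
  [[-0.9,-0.6,0],0],
  [[-0.2,-0.1,0],0],
])

```text
time: 18.3
ee_pos: [0.4361, -0.2807, 0.1986]
eef_rot: [0.992, -0.125, 0.0, 0.0]
ft_force: [0.1, -0.0, -1.9]
width: 0.0555
grip_force: 12.0
```

```bash
python3 - <<'E'
from h import *
a=[]
for n in("scene","side"):
    im,K,Rc,o=cam(n); t=r.read_state()["ee_pos"]
    u,v=proj(K,Rc,o,[.53,-.22,.08]).astype(int)
    c=im[max(0,v-120):v+120,u-90:u+90]; a.append(cv2.resize(c,(400,533),interpolation=cv2.INTER_CUBIC))
s=r.read_state();print(s["ee_pos"],s["ft_force"],s["width"]);save("p6.png",np.hstack(a))
E
```

```text
[ 0.43682264 -0.27997129  0.19858967] [ 0.1138814   0.28582589 -1.49162503] 0.05597394195182656
```

View pics/p6.png

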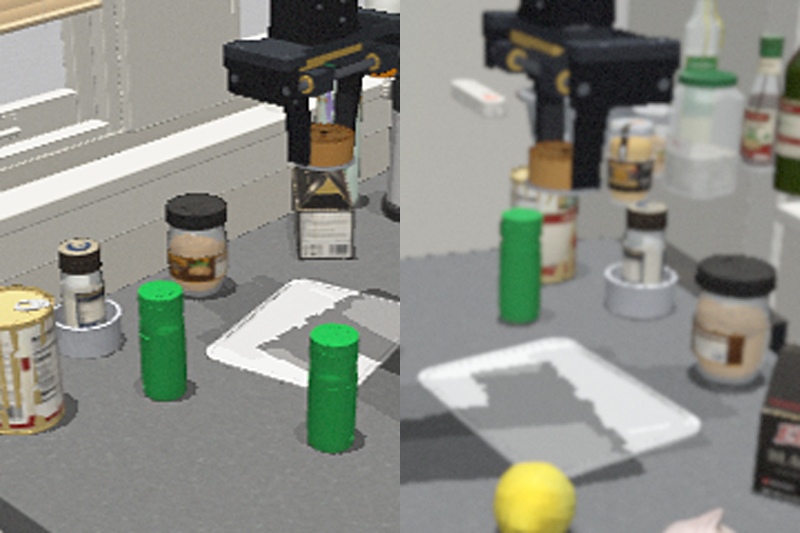

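The pie is held level over the tray, the jar is standing and the ring lies flat round it. Lowering onto the tray.

Call:
drive_tool([
  [[0,0,-0.8],0],
  [[0,0,-1.8],0],
  [[0,0,-2.6],0],
  [[0,0,-2.8],0],
  [[0,0,-2.8],0],
  [[0,0,-2.6],0],
  [[0,0,-1.8],0],
  [[0,0,-1.2],0],
  [[0,0,-0.6],0],
  [[0,0,-0.3],0],
])

```text
time: 19.65
ee_pos: [0.4367, -0.2806, 0.0257]
eef_rot: [0.992, -0.125, 0.0, 0.0]
ft_force: [0.8, 0.0, -1.3]
width: 0.0557
grip_force: 12.0
```

Call:
drive_tool([
  [[0,0,-0.2],0],
  [[0,0,-0.2],0],
  [[0,0,-0.2],0],
  [[0,0,-0.1],0],
  [[0,0,0],0],
  [[0,0,0],0],
  [[0,0,0],0],
  [[0,0,0],0],
  [[0,0,0],0],
  [[0,0,0],0],
])

```text
time: 20.9
ee_pos: [0.4364, -0.2804, 0.0186]
eef_rot: [0.992, -0.125, 0.0, 0.0]
ft_force: [-0.3, -0.0, -0.4]
width: 0.0559
grip_force: 12.0
```

Call:
drive_tool([
  [[0,0,-0.05],0],
  [[0,0,-0.05],0],
  [[0,0,0],0],
  [[0,0,0],0],
  [[0,0,0],0],
  [[0,0,0],0],
  [[0,0,0],0],
  [[0,0,0],0],
  [[0,0,0],0],
  [[0,0,0],0],
])

```text
time: 22.15
ee_pos: [0.4364, -0.2804, 0.0176]
eef_rot: [0.992, -0.125, -0.0, 0.0]
ft_force: [-0.6, 1.1, 2.2]
width: 0.0557
grip_force: 12.0
```

Call:
drive_tool([
  [[0,0,0],0],
  [[0,0,0],0],
  [[0,0,0],0],
  [[0,0,0],0],
  [[0,0,0],0],
  [[0,0,0],0],
  [[0,0,0],0],
  [[0,0,0],0],
  [[0,0,0],0],
  [[0,0,0],0],
], hand=0)

```text
time: 23.4
ee_pos: [0.4364, -0.2804, 0.0176]
eef_rot: [0.992, -0.125, -0.0, 0.0]
ft_force: [-0.6, 0.0, -0.7]
width: 0.087
grip_force: 0.0
```

Call:
drive_tool([
  [[0,0,0.5],0],
  [[0,0,1.2],0],
  [[0,0,2.0],0],
  [[0,0,2.5],0],
  [[0,0,2.5],0],
  [[0,0,2.5],0],
  [[0,0,2.0],0],
  [[0,0,1.2],0],
  [[0,0,0.5],0],
  [[0,0,0],0],
])

```text
time: 24.65
ee_pos: [0.4363, -0.2804, 0.1665]
eef_rot: [0.992, -0.125, -0.0, 0.0]
ft_force: [-0.4, -0.2, 0.1]
width: 0.0871
grip_force: 0.0
```

```bash
python3 - <<'E'
from h import *
a=[]
for n in("scene","side"):
    im,K,Rc,o=cam(n)
    u,v=proj(K,Rc,o,[.53,-.22,.06]).astype(int)
    c=im[max(0,v-120):v+120,u-90:u+90]; a.append(cv2.resize(c,(400,533),interpolation=cv2.INTER_CUBIC))
save("p7.png",np.hstack(a))
E
```

```text
(no output)
```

View pics/p7.png

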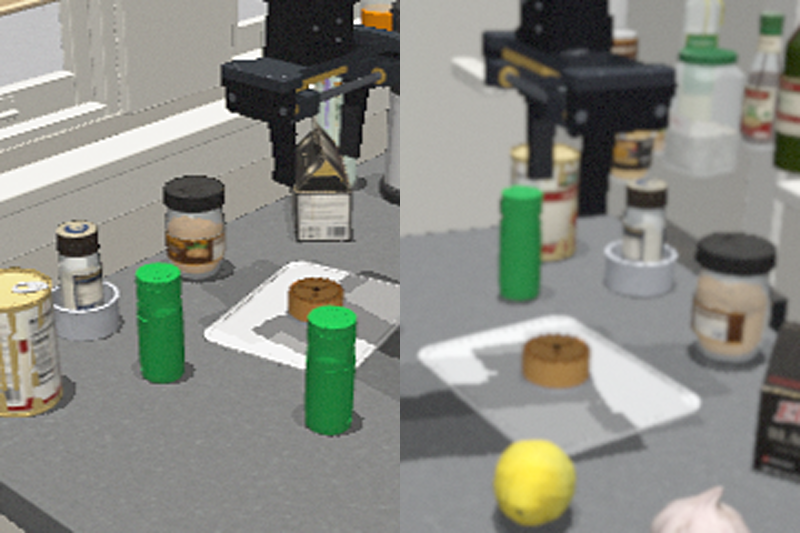

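The pie stands upright in the middle of the tray. The jar stands with the ring flat round it, and the gripper is clear of everything.

```bash
python3 -c "
from bench import r
print(r.close_job())"
```

```text
the job is handed in; nothing more can be done
None
```

The job is handed in: the last pictures show the pie upright on its base in the middle of the steel tray and the slim jar standing with the ring flat round it, with about 25 s used; no verdict was returned.

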